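# Swap the jam jar on the kitchen scale for the dish and weigh in lemons

### The job

The jam jar has been weighed and is still on the kitchen scale, and the white dish is standing on the jar's cork mat. Swap them, so that the empty dish stands centred on the scale's platform and the jar stands upright in the middle of its mat. With the dish on the scale, put lemons into it one at a time until the pointer comes up to the brass set hand, using no more lemons than it takes; the spare ones stay on the worktop, and the other kitchen things stay where they are.

Things in the scene. Friction and masses are not known exactly. Their poses are not given: they have to be found in the camera images.
- scale: white spring kitchen scale, fixed, 215 mm deep, 150 mm wide. Origin on the worktop under the axis of its round platform; x points to the back, z up. The rear housing (75 mm behind to 65 mm in front of the origin) is 88 mm high; in front of it a dial face slopes down at 45 degrees to the front edge 140 mm in front of the origin
- platform_top (a point): centre of the top of the scale's round steel platform (128 mm across, 6 mm thick, flat). 120 mm above the worktop when unloaded; it sinks straight down on a spring, 20 mm for each kg (24 mm is its stop), and the scale works whatever stands on it
- pointer (a joint): angle of the black pointer on the dial, rad. 0 = straight up the dial (platform empty); it grows clockwise as the robot sees it by 4.71 rad for each kg on the platform (a lemon moves it about 0.5, the empty dish about 1.04). It settles within about 0.5 s
- set_hand (a joint): angle of the brass set hand at the rim of the dial, rad, measured like the pointer's; it marks the weight wanted, dish included, and differs each time. It stays put by itself
- pointer_tip (a point): point on the pointer 36 mm from the dial's axis, 5 mm above the dial face
- set_tip (a point): point on the set hand 36 mm from the dial's axis, in the pointer's plane: the two points meet when the pointer is at the set hand. Its x points outward along the hand, its y anticlockwise
- cork_mat: round cork mat, fixed, 176 mm across, 8 mm thick. Origin at the centre of its underside, on the worktop
- dish: round white melamine dish, open and empty, 168 mm across at the rim, 142 mm across at its flat foot, 56 mm high, wall 8 mm thick and steep (it leans outward by about 5 degrees), floor 8 mm thick, 220 g. Origin at the centre of its underside, z up. At the start it stands on the cork mat. It can be carried by its wall, one finger inside
- jam_jar: glass jam jar with a screw lid, closed, 66 mm across (round), 99 mm high, 0.42 kg. Origin at the centre of its underside, z up. At the start it stands on the scale's platform. The worktop is free in front of and between scale and mat, as far as its front edge at x = 0.32; a tall fridge fills the right from y = -0.3 on (its front at x = 0.22)
- lemon_1: lemon, 74 mm long, 54 mm wide, 54 mm high, about 105 g, lying on its side in front of the sink. Origin under its middle where it touches the worktop at the start, z up through its middle (27 mm up), x along its length (so it is 54 mm wide across y). It may roll when touched
- lemon_3: lemon, 75 mm long, 54 mm wide, 54 mm high, about 105 g, lying on its side in front of the sink. Origin under its middle where it touches the worktop at the start, z up through its middle (27 mm up), x along its length (so it is 54 mm wide across y). It may roll when touched
- lemon_6: lemon, 75 mm long, 52 mm wide, 52 mm high, about 105 g, lying on its side in front of the sink. Origin under its middle where it touches the worktop at the start, z up through its middle (26 mm up), x along its length (so it is 52 mm wide across y). It may roll when touched
- salt_shaker: salt shaker, 44 mm across, 90 mm high, standing behind the work; leave alone. Origin at its underside
- mug: mug, 82 mm across with a handle to its -y, 91 mm high, standing behind the work; leave alone. Origin at its underside
- teaspoon: steel teaspoon, 130 x 26 x 11 mm, lying near the worktop's front edge to the right; leave alone. Origin at its underside, x along its length

How it is judged:
On the way, in this order (a step that is already met when the one before it is completed fails the run):
1. the jar is off the scale and the empty dish stands centred on its platform, let go (horizontal distance between dish and platform_top below 0.028 m and z of dish in the frame of platform_top between -0.006 and 0.006 m and angle between dish's own z axis and vertical below 0.1 rad and contact force between each of the fingers, the arm and dish below 0.05 N and horizontal distance between jam_jar and platform_top above 0.12 m and not (horizontal distance between lemon_1 and dish below 0.075 m and z of lemon_1 in the frame of dish between 0 and 0.1 m) and not (horizontal distance between lemon_3 and dish below 0.075 m and z of lemon_3 in the frame of dish between 0 and 0.1 m) and not (horizontal distance between lemon_6 and dish below 0.075 m and z of lemon_6 in the frame of dish between 0 and 0.1 m)), for 0.2 s.
2. the lemons in the dish have brought the pointer up to the set hand (horizontal distance between dish and platform_top below 0.028 m and z of dish in the frame of platform_top between -0.006 and 0.006 m and angle between dish's own z axis and vertical below 0.1 rad and contact force between each of the fingers, the arm and dish below 0.05 N and y of pointer_tip in the frame of set_tip between -0.0208 and 0.0025 m and x of pointer_tip in the frame of set_tip above -0.02 m and ((horizontal distance between lemon_1 and dish below 0.075 m and z of lemon_1 in the frame of dish between 0 and 0.1 m) or (horizontal distance between lemon_3 and dish below 0.075 m and z of lemon_3 in the frame of dish between 0 and 0.1 m) or (horizontal distance between lemon_6 and dish below 0.075 m and z of lemon_6 in the frame of dish between 0 and 0.1 m))), for 0.4 s.
At the end, for the whole second after the job is handed in: Dish upright on the platform (within 28 mm of its centre), jar upright on the mat (within 40 mm of its centre), pointer no more than 0.07 rad (15 g) short of the set hand and 0.61 rad (130 g) past it, each lemon in the dish or on the worktop, all at rest (horizontal distance between dish and platform_top below 0.028 m and z of dish in the frame of platform_top between -0.006 and 0.006 m and angle between each of dish, jam_jar's own z axis and vertical below 0.1 rad and horizontal distance between jam_jar and cork_mat below 0.04 m and height (world z) of jam_jar between 0.004 and 0.012 m and y of pointer_tip in the frame of set_tip between -0.0208 and 0.0025 m and x of pointer_tip in the frame of set_tip above -0.02 m and linear speed of each of dish, jam_jar, lemon_1, lemon_3, lemon_6 below 0.03 m/s and ((horizontal distance between lemon_1 and dish below 0.075 m and z of lemon_1 in the frame of dish between 0 and 0.1 m) or height (world z) of lemon_1 between -0.01 and 0.06 m) and ((horizontal distance between lemon_3 and dish below 0.075 m and z of lemon_3 in the frame of dish between 0 and 0.1 m) or height (world z) of lemon_3 between -0.01 and 0.06 m) and ((horizontal distance between lemon_6 and dish below 0.075 m and z of lemon_6 in the frame of dish between 0 and 0.1 m) or height (world z) of lemon_6 between -0.01 and 0.06 m)); the robot touches nothing.
It fails at once if the salt shaker, mug or teaspoon is disturbed (moved more than 30 mm) (distance of any of salt_shaker, mug, teaspoon from where it was at the start of the episode above 0.03 m).
It fails at once if the jar or the dish is tipped (more than 35 degrees) (angle between any of jam_jar, dish's own z axis and vertical above 0.61 rad).
It also fails if it takes over 72 s, if anything falls off the work surface, if the arm or the gripper's body presses on something with over 40 N, if the wrist force passes 120 N, or if a joint passes its speed limit or range.

### The arm

A 6-joint arm with a two-finger parallel gripper is mounted at the origin on a cart in front of the work surface, level with it; the furniture and walls round the work are solid. World frame = base frame: x ahead of the robot, y to its left, z up, the work surface at z = 0. Lengths are in m, angles in rad, forces in N, time in s.
With the tool pointing down it reaches from about 0.35 to 0.85 m from the base axis. Payload 8.1 kg.
Tool frame: the origin (TCP) lies midway between the tips of the shut fingers; the grasp point (between the pads) lies 19 mm behind it; z points along the fingers, y is the line along which they close (so a half turn about z gives the same grasp; the last joint's range is limited). The gripper opens to 85 mm and grips with 20 to 120 N. Pads are 22 mm wide; open, the fingers measure 114 mm over their backs; the gripper's body (76 mm by 85 mm) begins 54 mm behind the grasp point. The pads swing forward as they close: fully open they stand 13 mm farther back than shut.
Start: joints at [1.205, 0.13, 1.488, -0, 1.523, -0.085], TCP at [0.166, 0.577, 0.231] pointing down, gripper open.
Joint ranges: [-2.96, 2.96], [-0.89, 2.26], [0.02, 2.5], [-1.34, 4.48], [0, 2.73], [-2.66, 2.66]. Speed limits (rad/s): [2.39, 2.39, 2.79, 3.14, 3.14, 3.14].

### API

Orientations are given as a 3x3 rotation matrix whose columns are the frame's x, y, z axes.
In Python, from bench import arm, eyes, job, readout gives the robot as it stands (arm), with the cameras (eyes), the job (job) and the readings (readout).
- The arm moves only by the shell command python3 inch.py 'ROWS' [FORCE]. ROWS is 1 to 10 rows, parted by a bar, with the numbers parted by spaces; each row has 5 numbers: dx, dy, dz in parts of the range, where 1.0 means 0.75 m, then a turn about the tool's z in normalised numbers (1 is 90 degrees), then the finger opening in m; each row shifts and turns the commanded pose from where the row before left it, along the tool's axes as they then stand; what a row does not reach is not made up. A row lasts 1/12 s, in which the tool goes at most 0.0417 m and 0.125 rad, less where a joint would pass 70% of its speed; a pose out of reach is approached as far as the arm can. The fingers move at their own pace and stop on an object; FORCE is the grip in N (left out, the last holds). Time passes only in rows, so rows that do not move let the fingers close. It prints the time, the measured TCP pose, the force, the opening and the grip force at its end. Shift and turn numbers lie between -1 and 1, and a call with a number outside is refused. Input that does not fit is refused with a message, and nothing moves.
- readout.get_obs(): the state, without advancing time (a new reading comes with each control period).
- eyes.read_camera(name): name is "scene" or "top"; returns the picture (420x560x3 uint8, red, green, blue); there is no depth.
- eyes.get_calibration(name): a dict with "vfov" (degrees; the focal length in pixels is half the picture's height over the tangent of half this angle, whatever the lens; pixels are square), "cx", "cy" (the principal point, pixels), "T" (4x4, takes a point from camera to world coordinates). Camera axes: x right, y up, looking along -z (the intrinsics and any distortion apply to the point x, -y, -z); pixel columns grow to the right and rows downward; lengths in m; the calibration is good to about 2 mm. A picture is of the moment at which its call begins. get_calibration takes no time and is no camera call.
- job.hand_in(): hands the job in; it is judged then, once.
The state is a dict: "clock": time; "joints": joint angles; "dq": joint speeds; "tau": joint torques, N m; "tcp_pos": TCP position; "tcp_rot": TCP orientation; "ft_force": force on the tool from outside, world axes, zero at the start; "ft_torque": the same for the moment, N m; "gripper_width": finger opening in m; "finger_force": force on a finger pad.
Only numpy, scipy, OpenCV 4.12 (cv2) and the standard library are available. Lean on these libraries where they do the work, as an engineer would, in place of code of your own. Each camera call takes 0.05 s, during which the arm holds its last target. There are 200 camera calls.

## Working session

There is one attempt and no reset: what is moved stays moved. The work goes in short steps, Python scripts to look and compute and a shell command to move; the robot and the scene stay as the last step left them, time stands still between calls to the robot, and variables do not carry over. Pictures are saved under pics/ and viewed, at most 12 in all, crops included, and the job is handed in when it is done.

```bash
ls; mkdir -p pics; python3 - <<'E'
from bench import arm, eyes, job, readout
import cv2,numpy as np
o=readout.get_obs();print(o['clock'],o['tcp_pos'],o['tcp_rot'],o['gripper_width'])
for n in("scene","top"):
    c=eyes.get_calibration(n);print(n,c)
    cv2.imwrite(f'pics/{n}0.png',eyes.read_camera(n)[:,:,::-1])
E
```

```text
bench.py
inch.py
pics
0.0 [0.1660424  0.57597771 0.23020199] [[-9.60848308e-01  2.77074162e-01 -6.61571064e-04]
 [ 2.77074917e-01  9.60846646e-01 -1.79242503e-03]
 [ 1.39033674e-04 -1.90555331e-03 -9.99998175e-01]] 0.0852353402937817
scene {'vfov': 57.18908140139322, 'cx': 289.49193463350684, 'cy': 207.8197446897148, 'T': array([[ 0.74422914,  0.52081387, -0.41818166,  0.20964423],
       [-0.66776435,  0.56646863, -0.48291207, -0.37138062],
       [-0.01462051,  0.63864404,  0.7693634 ,  0.78752783],
       [ 0.        ,  0.        ,  0.        ,  1.        ]])}
top {'vfov': 51.52846863512593, 'cx': 281.34805399766725, 'cy': 205.96199304010514, 'T': array([[-0.01044857,  0.98136314, -0.19187812,  0.3665665 ],
       [-0.99981119, -0.01339695, -0.01407494,  0.06384818],
       [-0.01638321,  0.19169483,  0.98131783,  1.22436826],
       [ 0.        ,  0.        ,  0.        ,  1.        ]])}
```

View pics/scene0.png

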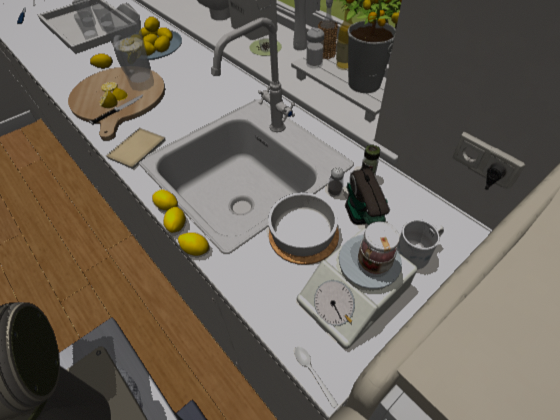

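View pics/top0.png

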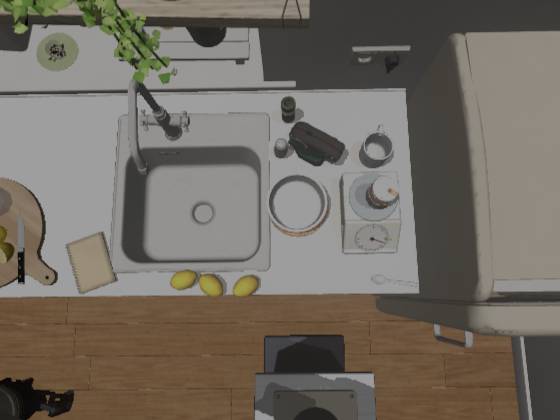

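The scene view shows the jar at (378,250), the dish at (304,222) and the lemons at (165,200), (174,218) and (194,243). In the top view the dish rim is near (298,204), the jar lid (384,191), the dial (372,238) and the lemons (183,280), (211,285), (246,286). I'll enlarge both views and triangulate.

```bash
cat > h.py <<'E'
import numpy as np,cv2
from bench import arm, eyes, job, readout
def cam(n):
    c=eyes.get_calibration(n);f=210/np.tan(np.radians(c['vfov'])/2)
    return f,c['cx'],c['cy'],np.array(c['T'])
def ray(n,p):
    f,cx,cy,T=cam(n);d=T[:3,:3]@np.array([(p[0]-cx)/f,-(p[1]-cy)/f,-1.]);return T[:3,3],d/np.linalg.norm(d)
def proj(n,P):
    f,cx,cy,T=cam(n);q=(np.atleast_2d(P)-T[:3,3])@T[:3,:3]
    return np.c_[cx+f*q[:,0]/-q[:,2],cy-f*q[:,1]/-q[:,2]]
def tri(ps,pt):
    o1,d1=ray('scene',ps);o2,d2=ray('top',pt)
    s=np.linalg.lstsq(np.c_[d1,-d2],o2-o1,rcond=None)[0]
    a,b=o1+s[0]*d1,o2+s[1]*d2;return (a+b)/2,np.linalg.norm(a-b)
def atz(n,p,z):
    o,d=ray(n,p);return o+d*(z-o[2])/d[2]
def yellow(img):
    h=cv2.cvtColor(img,cv2.COLOR_RGB2HSV);m=cv2.inRange(h,(20,120,60),(35,255,255))
    n,l,s,c=cv2.connectedComponentsWithStats(m);out=[]
    for i in range(1,n):
        if s[i,4]>60:
            mm=cv2.moments((l==i).astype(np.uint8),True);out.append((c[i].round(1),s[i,4],round(.5*np.arctan2(2*mm['mu11'],mm['mu20']-mm['mu02']),3)))
    return out
E
python3 - <<'E'
from h import *
s=cv2.imread('pics/scene0.png');t=cv2.imread('pics/top0.png')
for n,i in(('s',s),('t',t)):print(n,*[y for y in yellow(i[:,:,::-1])],sep='\n')
cv2.imwrite('pics/s1.png',cv2.resize(s[180:350,250:450],None,fx=3.5,fy=3.5,interpolation=2)) 
cv2.imwrite('pics/t1.png',cv2.resize(t[160:300,260:410],None,fx=4.2,fy=4.2,interpolation=2))
E
```

```text
s
(array([343. ,  12.1]), np.int32(302), np.float64(0.591))
(array([371.7,  15.5]), np.int32(67), np.float64(-0.883))
(array([393.7,  17.6]), np.int32(79), np.float64(-1.036))
(array([154.3,  35.5]), np.int32(664), np.float64(1.178))
(array([343.5,  30.5]), np.int32(101), np.float64(-1.294))
(array([100.1,  59.2]), np.int32(180), np.float64(-0.086))
(array([112.9,  94.5]), np.int32(320), np.float64(-0.135))
(array([168.8, 209.3]), np.int32(759), np.float64(1.12))
(array([192.5, 243.1]), np.int32(516), np.float64(0.288))
t
(array([  3.7, 240.7]), np.int32(199), np.float64(1.439))
(array([182.9, 279.4]), np.int32(363), np.float64(-0.384))
(array([210.3, 285.1]), np.int32(389), np.float64(0.766))
(array([245. , 286.2]), np.int32(387), np.float64(-0.599))
```

View pics/s1.png

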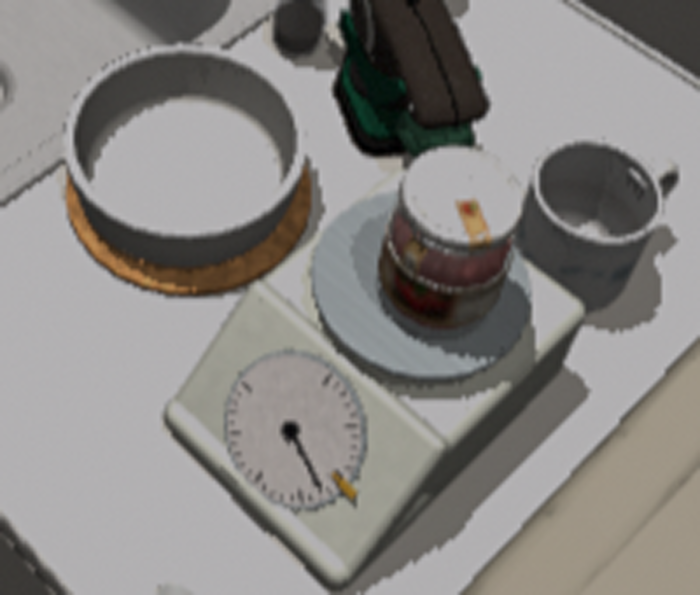

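View pics/t1.png

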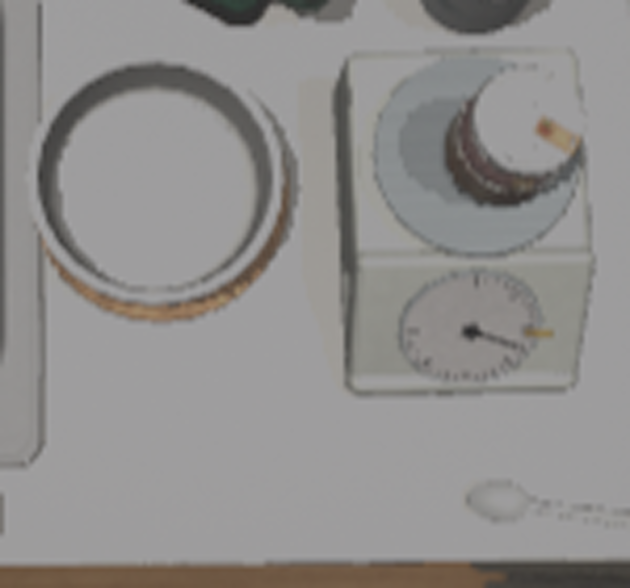

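Enlarged views (crop px), scene / top:
- **Lid:** (461,197) / (527,118).
- **Dial hub:** (290,430) / (472,331).
- **Set hand:** (338,475)–(352,500) / (530,331)–(553,334).
- **Dish rim:** about (186,143) / (160,180).
- **Platform:** about (421,283) / (478,155).

```bash
cat > tri1.py <<'E'
from h import *
S=lambda x,y:(250+x/3.5-.36,180+y/3.5-.36); T=lambda x,y:(260+x/4.2-.38,160+y/4.2-.38)
for k,a,b in [('lid',(461,197),(527,118)),('hub',(290,430),(472,331)),('set_in',(338,475),(530,331)),('set_out',(352,500),(553,334)),('ptip',(319,487),(517,347)),('rim',(186,143),(160,180)),('plat',(421,283),(478,155)),('scaleFL',(168,415),(350,390)),('scaleFR',(343,582),(575,388)),('ridgeL',(255,285),(352,256)),('ridgeR',(447,445),(592,256)),('jarbot front?',(430,325),(510,200))]:
    p,e=tri(S(*a),T(*b));print(k,p.round(4),'gap',round(e,4))
# lemons
for k,a,b in [('A',(164.5,199.5),(182.9,279.4)),('B',(174.5,218.5),(210.3,285.1)),('C',(192.5,243.1),(245,286.2))]:
    p,e=tri(a,b);print(k,p.round(4),round(e,4),'atz',atz('top',b,.027).round(4))
for k,b,t in [('A',(182.9,279.4),-.384),('B',(210.3,285.1),.766),('C',(245,286.2),-.599)]:
    d=np.array([np.cos(t),np.sin(t)])*8;q=atz('top',np.array(b)+d,.027)-atz('top',np.array(b)-d,.027);print(k,'axis yaw',np.arctan2(q[1],q[0]).round(3))
E
python3 tri1.py
```

```text
lid [ 0.6069 -0.1706  0.2044] gap 0.0008
hub [ 0.5019 -0.1609  0.0616] gap 0.0005
set_in [ 0.5019 -0.1981  0.0611] gap 0.0004
set_out [ 0.4994 -0.213   0.0569] gap 0.0016
ptip [ 0.4935 -0.1924  0.0478] gap 0.0011
rim [0.6037 0.0358 0.0576] gap 0.0003
plat [ 0.6066 -0.1612  0.1083] gap 0.0002
scaleFL [ 0.4706 -0.0886  0.0146] gap 0.0023
scaleFR [ 0.4698 -0.2341  0.0256] gap 0.0037
ridgeL [ 0.5487 -0.0844  0.0778] gap 0.0005
ridgeR [ 0.5458 -0.2332  0.0916] gap 0.0027
jarbot front? [ 0.5812 -0.1818  0.1133] gap 0.0104
A [0.4006 0.352  0.0245] 0.0001 atz [0.4005 0.3514 0.027 ]
B [0.3851 0.2758 0.0278] 0.0016 atz [0.3844 0.2762 0.027 ]
C [0.3797 0.1823 0.0256] 0.0016 atz [0.3805 0.1819 0.027 ]
A axis yaw -1.198
B axis yaw -2.323
C axis yaw -0.986
```

```bash
cat > fit.py <<'E'
from h import *
from scipy.optimize import least_squares
S=lambda x,y:(250+x/3.5-.36,180+y/3.5-.36); T=lambda x,y:(260+x/4.2-.38,160+y/4.2-.38)
def circ(n,pts,z,r):
    P=np.array([atz(n,p,z)[:2] for p in pts]);f=lambda c:np.hypot(*(P-c[:2]).T)-r
    s=least_squares(f,P.mean(0));return s.x.round(4),np.abs(s.fun).max().round(4)
print('lid',atz('scene',S(461,197),.2106).round(4),atz('top',T(527,118),.2106).round(4))
print('rim s',circ('scene',[S(*p) for p in[(67,150),(80,95),(190,45),(275,85),(306,150),(100,222),(270,218),(190,240)]],.064,.084))
print('rim t',circ('top',[T(*p) for p in[(35,180),(60,105),(158,62),(250,90),(289,165),(288,200),(255,265),(160,300),(60,258)]],.064,.084))
print('mat s',circ('scene',[S(*p) for p in[(68,200),(110,265),(190,295),(250,280),(311,190),(300,230)]],.008,.088))
print('mat t',circ('top',[T(*p) for p in[(297,180),(285,240),(240,300),(160,322),(90,300),(48,255)]],.008,.088))
print('plat s',circ('scene',[S(*p) for p in[(312,270),(325,320),(365,360),(425,382),(490,365),(530,310)]],.108,.064))
print('plat t',circ('top',[T(*p) for p in[(374,155),(385,205),(420,245),(478,256),(540,238),(395,95),(440,62)]],.110,.064))
# hand angles: plane through hub, 45 deg
H=tri(S(290,430),T(472,331))[0];nrm=np.array([-1,0,1])/2**.5
for k,a,b in[('set_in',S(338,475),T(530,331)),('set_out',S(352,500),T(553,334)),('ptip',S(319,487),T(517,347))]:
    for n,p in(('scene',a),('top',b)):
        h0=atz(n,S(290,430) if n=='scene' else T(472,331),H[2]);o,d=ray(n,p);v=o+d*((h0-o)@nrm)/(d@nrm)-h0
        print(k,n,np.arctan2(-v[1],(v[0]+v[2])/2**.5).round(3),np.linalg.norm(v).round(4))
E
python3 fit.py
```

```text
lid [ 0.6023 -0.1726  0.2106] [ 0.6057 -0.1695  0.2106]
rim s (array([0.6009, 0.0352]), np.float64(0.0043))
rim t (array([0.603, 0.035]), np.float64(0.0055))
mat s (array([0.6053, 0.0343]), np.float64(0.0024))
mat t (array([0.6044, 0.0316]), np.float64(0.0023))
plat s (array([ 0.6072, -0.1604]), np.float64(0.0013))
plat t (array([ 0.6049, -0.1593]), np.float64(0.0021))
set_in scene 1.564 0.0375
set_in top 1.586 0.0369
set_out scene 1.665 0.0523
set_out top 1.633 0.0519
ptip scene 1.952 0.0354
ptip top 1.992 0.033
```

Both views agree within about 4 mm and the heights fit the text. First I'll turn the tool so that tool x = world y and tool y = world x.

The manual's scale: shifts go in shares of 0.75 m and turns go in shares of 90 degrees. Converting my numbers, -0.008 m / 0.75 = -0.0107, 0.125 rad / 1.5708 = 0.0796.

```bash
python3 inch.py '0 0 -0.0107 0.0796 0.085 | 0 0 -0.0107 0.0796 0.085 | 0 0 -0.0107 0.0796 0.085 | 0 0 -0.0107 0.0796 0.085 | 0 0 -0.0107 0.0796 0.085 | 0 0 -0.0107 0.0796 0.085 | 0 0 -0.0107 0.0796 0.085 | 0 0 -0.0107 0.0796 0.085 | 0 0 0 0.0796 0.085 | 0 0 0 0.0796 0.085' 60; python3 inch.py '0 0 0 0.0248 0.085'; cat > st.py <<'E'
from h import *
import sys
o=readout.get_obs();R=np.array(o['tcp_rot']);p=np.array(o['tcp_pos'])
print('t',round(o['clock'],2),'tcp',p.round(4),'toolx',R[:,0].round(3),'z',R[:,2].round(3),'w',round(o['gripper_width'],4),'ff',o['finger_force'],'q',np.round(o['joints'],2))
if len(sys.argv)>3: print('tool delta',(R.T@(np.array(sys.argv[1:4],float)-p)).round(4))
E
python3 st.py .605 -.171 .30
```

```text
clock: 0.93
tcp_pos: [0.1663, 0.5766, 0.2956]
tcp_rot: [[-0.034, 0.999, 0.0], [0.999, 0.034, 0.0], [0.0, 0.0, -1.0]]
ft_force: [-0.4, -0.1, -0.6]
gripper_width: 0.0852
finger_force: 0.0
clock: 1.02
tcp_pos: [0.1662, 0.5764, 0.2949]
tcp_rot: [[0.007, 1.0, -0.0], [1.0, -0.007, -0.001], [-0.001, -0.0, -1.0]]
ft_force: [-0.2, 0.4, 0.2]
gripper_width: 0.0847
finger_force: 0.0
t 1.02 tcp [0.1662 0.5764 0.2949] toolx [ 0.007  1.    -0.001] z [-0.    -0.001 -1.   ] w 0.0847 ff 0.0 q [ 1.2   0.11  1.39 -0.    1.64  1.21]
tool delta [-0.7445  0.4437 -0.0047]
```

Converted, -0.035 m / 0.75 = -0.0467, 0.021 m / 0.75 = 0.028.

```bash
python3 inch.py '-0.0467 0.028 0 0 0.085 | -0.0467 0.028 0 0 0.085 | -0.0467 0.028 0 0 0.085 | -0.0467 0.028 0 0 0.085 | -0.0467 0.028 0 0 0.085 | -0.0467 0.028 0 0 0.085 | -0.0467 0.028 0 0 0.085 | -0.0467 0.028 0 0 0.085 | -0.0467 0.028 0 0 0.085 | -0.0467 0.028 0 0 0.085' >/dev/null; python3 inch.py '-0.0467 0.028 0 0 0.085 | -0.0467 0.028 0 0 0.085 | -0.0467 0.028 0 0 0.085 | -0.0467 0.028 0 0 0.085 | -0.0467 0.028 0 0 0.085 | -0.0467 0.028 0 0 0.085 | -0.0467 0.028 0 0 0.085 | -0.0467 0.028 0 0 0.085 | -0.0467 0.028 0 0 0.085 | 0 0 0 0 0.085'|head -2;python3 st.py .605 -.171 .30
```

```text
clock: 2.68
tcp_pos: [0.5673, -0.0941, 0.2927]
t 2.68 tcp [ 0.5673 -0.0941  0.2927] toolx [ 0.004  1.    -0.002] z [-0.003 -0.002 -1.   ] w 0.085 ff 0.0 q [-0.25  0.05  1.46 -0.    1.63 -0.25]
tool delta [-0.0767  0.038  -0.0073]
```

Converted, -0.035 m / 0.75 = -0.0467, 0.03 m / 0.75 = 0.04.

```bash
python3 inch.py '-0.0467 0.0253 0 0 0.085 | -0.0467 0.0253 0 0 0.085 | -0.0093 0 0 0 0.085 | 0 0 0.04 0 0.085 | 0 0 0.04 0 0.085 | 0 0 0.0133 0 0.085 | 0 0 0 0 0.085'|head -2;python3 st.py .605 -.171 .146; python3 - <<'E'
from h import *
for n in('scene','top'): cv2.imwrite(f'pics/{n}2.png',eyes.read_camera(n)[:,:,::-1])
s=cv2.imread('pics/scene2.png')[170:330,300:460];t=cv2.imread('pics/top2.png')[130:250,310:450]
cv2.imwrite('pics/m2.png',np.hstack([cv2.resize(s,(400,400)),cv2.resize(t,(400,400))]))
E
```

```text
clock: 3.27
tcp_pos: [0.6015, -0.1641, 0.2207]
t 3.27 tcp [ 0.6015 -0.1641  0.2207] toolx [-0.001  1.     0.003] z [-0.008  0.003 -1.   ] w 0.0847 ff 0.0 q [-0.35  0.21  1.42  0.    1.52 -0.35]
tool delta [-0.0071  0.004   0.0746]
```

View pics/m2.png

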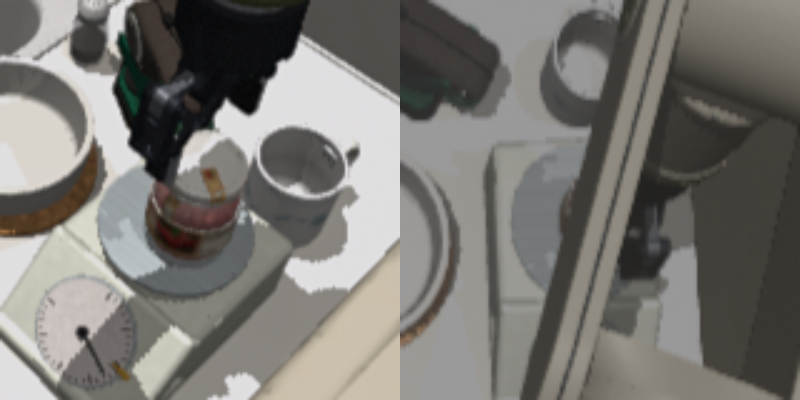

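```bash
python3 - <<'E'
from h import *
p=np.array(readout.get_obs()['tcp_pos'])
for dz in(0,.03,.073):
  for dx in(-.05,0,.05):
    P=p+[dx,0,dz]
    a=proj('scene',P)[0];b=proj('top',P)[0]
    print(dx,dz,((a-[300,170])*2.5).round(0),((b-[310,130])*[400/140,400/120]+[400,0]).round(0))
E
```

```text
-0.05 0 [154. 183.] [616. 260.]
0 0 [200. 145.] [613. 190.]
0.05 0 [243. 108.] [610. 122.]
-0.05 0.03 [160. 158.] [625. 251.]
0 0.03 [207. 119.] [621. 180.]
0.05 0.03 [252.  82.] [618. 109.]
-0.05 0.073 [169. 119.] [638. 239.]
0 0.073 [218.  79.] [634. 164.]
0.05 0.073 [265.  42.] [630.  91.]
```

The fingers straddle the lid: the near tip is at (155,175), where projection predicts it. Next I descend and close.

Converted, 0.025 m / 0.75 = 0.0333, -0.007 m / 0.75 = -0.0093.

```bash
python3 inch.py '-0.0093 0.0053 0.0133 0 0.085 | 0 0 0.0333 0 0.085 | 0 0 0.0333 0 0.085 | 0 0 0.0187 0 0.085 | 0 0 0 0 0.085'|head -3;python3 st.py .605 -.171 .146; python3 inch.py '0 0 0 0 0.05 | 0 0 0 0 0.05 | 0 0 0 0 0.05 | 0 0 0 0 0.05 | 0 0 0 0 0.05' 50
```

```text
clock: 3.78
tcp_pos: [0.6064, -0.1716, 0.1479]
tcp_rot: [[-0.001, 1.0, -0.005], [1.0, 0.001, 0.002], [0.002, -0.005, -1.0]]
t 3.78 tcp [ 0.6064 -0.1716  0.1479] toolx [-0.001  1.     0.002] z [-0.005  0.002 -1.   ] w 0.0851 ff 0.0 q [-0.36  0.27  1.49 -0.    1.39 -0.36]
tool delta [ 0.0006 -0.0014  0.0019]
clock: 4.2
tcp_pos: [0.6087, -0.1723, 0.1528]
tcp_rot: [[-0.001, 1.0, 0.002], [1.0, 0.001, -0.001], [-0.001, 0.002, -1.0]]
ft_force: [-0.9, -0.4, 1.8]
gripper_width: 0.0662
finger_force: 55.1
```

Converted, -0.03 m / 0.75 = -0.04, -0.025 m / 0.75 = -0.0333.

```bash
python3 inch.py '0 0 -0.02 0 0.05 | 0 0 -0.0267 0 0.05 | 0 0 -0.0267 0 0.05 | 0.0267 -0.0333 -0.0133 0 0.05 | 0.0333 -0.04 0 0 0.05 | 0.0333 -0.04 0 0 0.05 | 0.0333 -0.04 0 0 0.05 | 0.0333 -0.04 0 0 0.05 | 0.016 -0.0267 0 0 0.05 | 0 0 0 0 0.05';python3 st.py .44 -.04 .06
```

```text
clock: 5.03
tcp_pos: [0.4398, -0.0377, 0.2158]
tcp_rot: [[-0.003, 1.0, -0.001], [1.0, 0.003, 0.001], [0.001, -0.001, -1.0]]
ft_force: [-0.5, -0.1, -4.4]
gripper_width: 0.0663
finger_force: 57.7
t 5.03 tcp [ 0.4398 -0.0377  0.2158] toolx [-0.003  1.     0.001] z [-0.001  0.001 -1.   ] w 0.0663 ff 57.70278828218579 q [-0.2  -0.3   1.93  0.    1.52 -0.21]
tool delta [-0.0024  0.0004  0.1558]
```

Converted, 0.035 m / 0.75 = 0.0467, 0.03 m / 0.75 = 0.04.

```bash
python3 inch.py '0 0 0.04 0 0.05 | 0 0 0.0467 0 0.05 | 0 0 0.0467 0 0.05 | 0 0 0.04 0 0.05 | 0 0 0.0293 0 0.05 | 0 0 0.0133 0 0.05 | 0 0 0.0053 0 0.05 | 0 0 0 0 0.05'; python3 inch.py '0 0 0.004 0 0.05 | 0 0 0.004 0 0.05 | 0 0 0 0 0.05'
```

```text
clock: 5.7
tcp_pos: [0.4429, -0.0403, 0.0501]
tcp_rot: [[-0.001, 1.0, -0.001], [1.0, 0.001, 0.0], [0.0, -0.001, -1.0]]
ft_force: [0.0, 0.2, -3.4]
gripper_width: 0.0662
finger_force: 57.7
clock: 5.95
tcp_pos: [0.4438, -0.0404, 0.0452]
tcp_rot: [[-0.001, 1.0, 0.002], [1.0, 0.001, -0.0], [-0.0, 0.002, -1.0]]
ft_force: [0.4, -0.2, -4.3]
gripper_width: 0.0661
finger_force: 57.8
```

Converted, 0.003 m / 0.75 = 0.004, 0.002 m / 0.75 = 0.0027.

```bash
python3 inch.py '0 0 0.004 0 0.05 | 0 0 0.0027 0 0.05 | 0 0 0 0 0.05'; python3 inch.py '0 0 0.0027 0 0.05 | 0 0 0.0013 0 0.05 | 0 0 0 0 0.05'
```

```text
clock: 6.2
tcp_pos: [0.4442, -0.0405, 0.0438]
tcp_rot: [[-0.001, 1.0, 0.001], [1.0, 0.001, -0.001], [-0.001, 0.001, -1.0]]
ft_force: [-22.2, 3.2, 41.1]
gripper_width: 0.0661
finger_force: 62.1
clock: 6.45
tcp_pos: [0.4437, -0.0404, 0.0429]
tcp_rot: [[-0.002, 1.0, -0.001], [1.0, 0.002, -0.0], [-0.0, -0.001, -1.0]]
ft_force: [-39.5, 5.7, 70.6]
gripper_width: 0.0662
finger_force: 64.9
```

Converted, -0.002 m / 0.75 = -0.0027.

```bash
python3 inch.py '0 0 -0.0027 0 0.05 | 0 0 -0.0027 0 0.05 | 0 0 0 0 0.085 | 0 0 0 0 0.085 | 0 0 0 0 0.085' |tail -3; python3 inch.py '0 0 -0.04 0 0.085 | 0 0 -0.0467 0 0.085 | 0 0 -0.0533 0 0.085 | 0 0 -0.04 0 0.085 | 0.0267 0.0333 0 0 0.085 | 0.0333 0.04 0 0 0.085 | 0.0333 0.0333 0 0 0.085 | 0.0067 0.0013 0 0 0.085 | 0 0 0 0 0.085' |head -2;python3 st.py .5255 .035 .030; python3 - <<'E'
from h import *
cv2.imwrite('pics/scene3.png',eyes.read_camera('scene')[:,:,::-1])
cv2.imwrite('pics/top3.png',eyes.read_camera('top')[:,:,::-1])
s=cv2.imread('pics/scene3.png')[160:360,230:430];t=cv2.imread('pics/top3.png')[140:300,240:440]
cv2.imwrite('pics/m3.png',np.hstack([cv2.resize(s,(400,400)),cv2.resize(t,(400,320))[[*range(320)]+[319]*80]]))
E
```

```text
ft_force: [0.2, 0.5, 0.1]
gripper_width: 0.085
finger_force: 0.0
clock: 7.62
tcp_pos: [0.5244, 0.0365, 0.1745]
t 7.62 tcp [0.5244 0.0365 0.1745] toolx [-0.003  1.     0.   ] z [-0.001  0.    -1.   ] w 0.0851 ff 0.0 q [-0.03 -0.04  1.76  0.    1.41 -0.03]
tool delta [-0.0015  0.0012  0.1445]
```

View pics/m3.png

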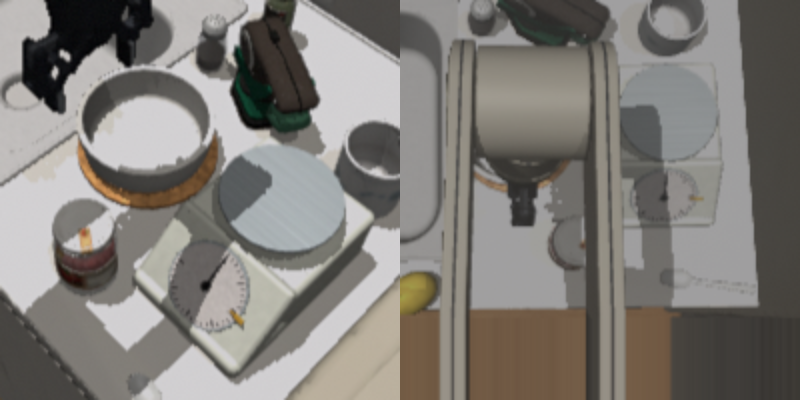

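The jar stands upright off the scale at crop (85,245). The pointer is at zero, and the bare platform's ellipse is centred at (282,198). The gripper is over the dish's front wall.

Converted, 0.035 m / 0.75 = 0.0467, 0.03 m / 0.75 = 0.04.

```bash
python3 - <<'E'
from h import *
from fit import circ
print(circ('scene',[(230+x/2-.25,160+y/2-.25) for x,y in[(218,190),(230,165),(275,145),(330,170),(346,205),(320,245),(280,252),(240,232)]],.12,.064))
E
python3 inch.py '0 0 0.04 0 0.085 | 0 0 0.0467 0 0.085 | 0 0.0013 0.0467 0 0.085 | 0 0 0.04 0 0.085 | 0 0 0.016 0 0.085 | 0 0 0 0 0.085'; python3 inch.py '0 0 0 0 0.0 | 0 0 0 0 0.0 | 0 0 0 0 0.0 | 0 0 0 0 0.0 | 0 0 0 0 0.0 | 0 0 0 0 0.0 | 0 0 0 0 0.0 | 0 0 0 0 0.0 | 0 0 0 0 0.0' 60
```

```text
lid [ 0.6023 -0.1726  0.2106] [ 0.6057 -0.1695  0.2106]
rim s (array([0.6009, 0.0352]), np.float64(0.0043))
rim t (array([0.603, 0.035]), np.float64(0.0055))
mat s (array([0.6053, 0.0343]), np.float64(0.0024))
mat t (array([0.6044, 0.0316]), np.float64(0.0023))
plat s (array([ 0.6072, -0.1604]), np.float64(0.0013))
plat t (array([ 0.6049, -0.1593]), np.float64(0.0021))
set_in scene 1.564 0.0375
set_in top 1.586 0.0369
set_out scene 1.665 0.0523
set_out top 1.633 0.0519
ptip scene 1.952 0.0354
ptip top 1.992 0.033
(array([ 0.6059, -0.1616]), np.float64(0.002))
clock: 8.22
tcp_pos: [0.5212, 0.034, 0.03]
tcp_rot: [[0.0, 1.0, -0.007], [1.0, -0.0, 0.0], [0.0, -0.007, -1.0]]
ft_force: [-0.6, 0.5, -0.7]
gripper_width: 0.0849
finger_force: 0.0
clock: 8.97
tcp_pos: [0.5258, 0.0354, 0.0349]
tcp_rot: [[-0.002, 1.0, 0.002], [1.0, 0.002, 0.0], [0.0, 0.002, -1.0]]
ft_force: [-5.1, 3.1, 9.9]
gripper_width: 0.0108
finger_force: 56.0
```

Converted, -0.03 m / 0.75 = -0.04, -0.025 m / 0.75 = -0.0333.

```bash
python3 inch.py '0 0 -0.0133 0 0 | 0 0 -0.0267 0 0 | 0 0 -0.0333 0 0 | 0 0 -0.04 0 0 | 0 0 -0.04 0 0 | 0 0 -0.0333 0 0 | 0 0 -0.02 0 0 | 0 0 -0.0067 0 0 | 0 0 0 0 0' 80; python3 - <<'E'
from h import *
cv2.imwrite('pics/scene4.png',eyes.read_camera('scene')[:,:,::-1])
s=cv2.imread('pics/scene4.png')[130:360,220:450];
cv2.imwrite('pics/m4.png',cv2.resize(s,(575,575)))
E
```

```text
clock: 9.72
tcp_pos: [0.5255, 0.0348, 0.1948]
tcp_rot: [[-0.001, 1.0, 0.002], [1.0, 0.001, -0.0], [-0.0, 0.002, -1.0]]
ft_force: [-0.3, 0.4, -4.1]
gripper_width: 0.0085
finger_force: 80.4
```

View pics/m4.png

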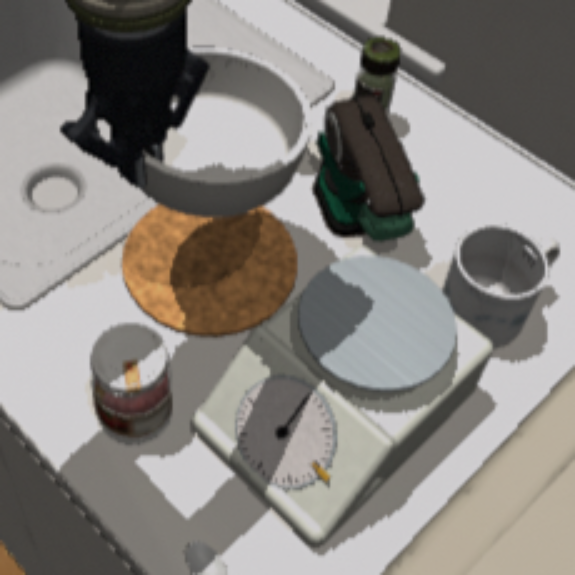

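The dish hangs almost level, clear of the jar (130,375), the mat (210,265) and the scale.

Converted, -0.03 m / 0.75 = -0.04, -0.027 m / 0.75 = -0.036.

```bash
python3 inch.py '-0.0133 0 0 0 0 | -0.0267 0 0 0 0 | -0.036 0 0 0 0 | -0.04 0.0027 0 0 0 | -0.04 0.0027 0 0 0 | -0.04 0.0013 0 0 0 | -0.0333 0 0 0 0 | -0.0227 0 0 0 0 | -0.008 0 0 0 0 | 0 0 0 0 0';python3 st.py .530 -.161 .147
```

```text
clock: 10.6
tcp_pos: [0.5286, -0.1617, 0.1912]
tcp_rot: [[0.001, 1.0, -0.003], [1.0, -0.001, 0.001], [0.001, -0.003, -1.0]]
ft_force: [-0.1, 0.2, -1.3]
gripper_width: 0.0086
finger_force: 79.1
t 10.6 tcp [ 0.5286 -0.1617  0.1912] toolx [0.001 1.    0.001] z [-0.003  0.001 -1.   ] w 0.0086 ff 79.13880418636836 q [-0.39  0.03  1.67 -0.    1.45 -0.39]
tool delta [0.0007 0.0015 0.0442]
```

Converted, 0.015 m / 0.75 = 0.02, 0.014 m / 0.75 = 0.0187.

```bash
python3 inch.py '0 0.0013 0.02 0 0 | 0 0 0.0187 0 0 | 0 0 0.0107 0 0 | 0 0 0.0053 0 0 | 0 0 0.004 0 0 | 0 0 0 0 0'; python3 inch.py '0 0 0.004 0 0 | 0 0 0.0027 0 0 | 0 0 0 0 0';  python3 - <<'E'
from h import *
s=eyes.read_camera('scene')[:,:,::-1];cv2.imwrite('pics/scene5.png',s)
cv2.imwrite('pics/m5.png',cv2.resize(s[190:350,300:450],(600,640))[:600])
E
```

```text
clock: 11.1
tcp_pos: [0.5309, -0.1596, 0.1492]
tcp_rot: [[-0.002, 1.0, -0.0], [1.0, 0.002, 0.0], [0.0, -0.0, -1.0]]
ft_force: [-1.7, 1.0, 2.2]
gripper_width: 0.0089
finger_force: 81.0
clock: 11.35
tcp_pos: [0.5315, -0.1601, 0.1448]
tcp_rot: [[-0.001, 1.0, 0.001], [1.0, 0.001, -0.0], [-0.0, 0.001, -1.0]]
ft_force: [-1.4, 1.3, 3.1]
gripper_width: 0.0087
finger_force: 82.4
```

View pics/m5.png

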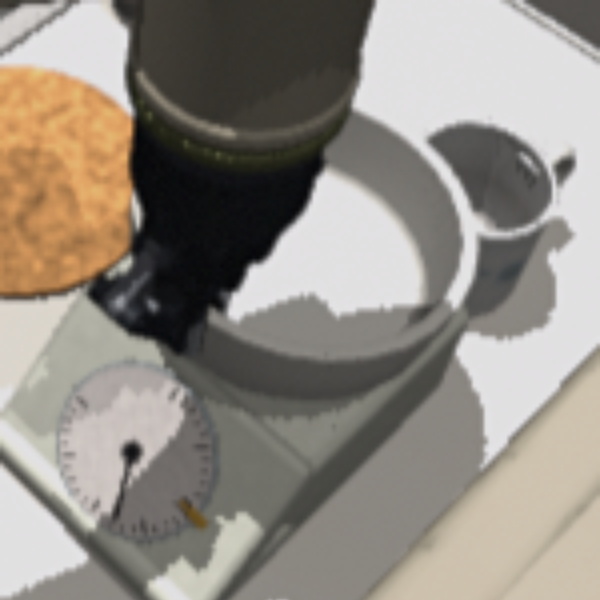

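The pointer reads about 2.5 rad, so the dish rests on the platform with its rear edge pressed down a little. I'll lower it slightly further and release.

```bash
python3 inch.py '0 0 0.004 0 0 | 0 0 0.0027 0 0 | 0 0 0 0 0' 30 |sed -n '2p;4,6p'; python3 inch.py '0 0 0 0 0.015 | 0 0 0 0 0.03 | 0 0 0 0 0.05 | 0 0 0 0 0.07 | 0 0 0 0 0.085 | 0 0 0 0 0.085 | 0 0 0 0 0.085' |sed -n '2p;4,6p'; python3 inch.py '0 0 -0.02 0 0.085 | 0 0 -0.04 0 0.085 | 0 0 -0.0467 0 0.085 | 0 0 -0.04 0 0.085 | 0.0267 -0.0267 -0.0133 0 0.085 | 0.0467 -0.0267 0 0 0.085 | 0.0467 -0.0267 0 0 0.085 | 0.0333 -0.0267 0 0 0.085 | 0 0 0 0 0.085 | 0 0 0 0 0.085' |sed -n '2p;4,6p'; python3 - <<'E'
from h import *
s=eyes.read_camera('scene')[:,:,::-1];cv2.imwrite('pics/scene6.png',s)
t=eyes.read_camera('top')[:,:,::-1];cv2.imwrite('pics/top6.png',t)
cv2.imwrite('pics/m6.png',np.hstack([cv2.resize(s[190:350,250:450],(500,400)),cv2.resize(t[150:270,320:410],(300,400))]))
E
python3 st.py .444 -.0404 .046
```

```text
tcp_pos: [0.5313, -0.1602, 0.1395]
ft_force: [-1.5, 0.5, 5.5]
gripper_width: 0.0088
finger_force: 84.2
tcp_pos: [0.531, -0.1601, 0.1392]
ft_force: [-0.2, -0.6, 0.8]
gripper_width: 0.0848
finger_force: 0.0
tcp_pos: [0.4504, -0.0441, 0.2597]
ft_force: [-0.3, -0.6, 0.6]
gripper_width: 0.085
finger_force: 0.0
t 13.17 tcp [ 0.4512 -0.0455  0.2596] toolx [-0.001  1.    -0.001] z [ 0.001 -0.001 -1.   ] w 0.0853 ff 0.0 q [-0.21 -0.29  1.83 -0.    1.59 -0.21]
tool delta [ 0.0052 -0.0074  0.2136]
```

View pics/m6.png

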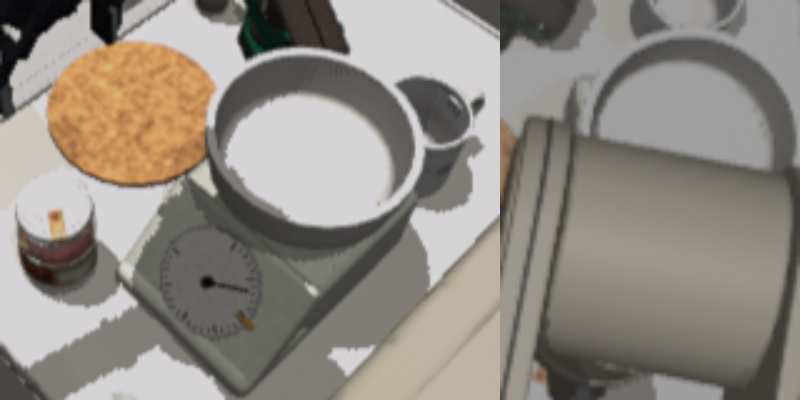

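The dish stands level on the platform, rim spanning crop x 206–424 and y 48–247. The pointer tip is at (250,291) with the hub at (207,282), and the set hand runs (237,313)–(255,328).

```bash
sed -i 's/^print/if __name__=="__main__": print/; s/^H=/if 0: H=0\nH=/; s/^for k,a,b/for k,a,b/' fit.py; python3 - <<'E' | tail -8
from fit import *
C=lambda x,y:(250+x/2.5-.3,190+y/2.5-.3)
print('dish',circ('scene',[C(*p) for p in[(206,135),(212,105),(240,68),(300,48),(370,65),(412,110),(424,155),(405,210),(370,238),(310,247),(250,220)]],.1716,.084))
print('mat',circ('scene',[C(*p) for p in[(46,105),(60,65),(110,42),(165,43),(75,165),(130,186),(195,165)]],.008,.088))
def ang(a,h):
    h0=atz('scene',h,.0565);o,d=ray('scene',a);v=o+d*((h0-o)@nrm)/(d@nrm)-h0
    return np.arctan2(-v[1],(v[0]+v[2])/2**.5),np.linalg.norm(v)
h=C(207,282)
for a in[(250,291),(237,313),(255,328)]:print(ang(C(*a),h))
E
```

```text
set_out top 1.633 0.0519
ptip scene 1.952 0.0354
ptip top 1.992 0.033
dish (array([ 0.6028, -0.1662]), np.float64(0.0081))
mat (array([0.6041, 0.0357]), np.float64(0.004))
(np.float64(1.021550032534928), np.float64(0.03808470179283793))
(np.float64(1.6166385411166895), np.float64(0.0345280529680688))
(np.float64(1.5758403543718171), np.float64(0.05284657985766417))
```

Converted, 0.04 m / 0.75 = 0.0533, 0.035 m / 0.75 = 0.0467.

```bash
python3 inch.py '0.0067 -0.0093 0.0267 0 0.085 | 0 0 0.0467 0 0.085 | 0 0 0.0533 0 0.085 | 0 0 0.0467 0 0.085 | 0 0 0.0467 0 0.085 | 0 0 0.04 0 0.085 | 0 0 0.0187 0 0.085 | 0 0 0.004 0 0.085 | 0 0 0 0 0.085'|sed -n '2p;4,6p'; python3 inch.py '0 0 0 0 0.05 | 0 0 0 0 0.05 | 0 0 0 0 0.05 | 0 0 0 0 0.05 | 0 0 0 0 0.05' 50; python3 inch.py '0 0 -0.0267 0 0.05 | 0 0 -0.04 0 0.05 | 0 0 -0.04 0 0.05 | 0.02 0.04 0 0 0.05 | 0.0267 0.04 0 0 0.05 | 0.0267 0.04 0 0 0.05 | 0.02 0.04 0 0 0.05 | 0.0053 0.04 0 0 0.05 | 0 0.0133 0 0 0.05 | 0 0 0 0 0.05'|sed -n '2p;4,6p';python3 st.py .6045 .034 .0515
```

```text
tcp_pos: [0.4431, -0.0408, 0.0461]
ft_force: [0.6, -0.5, 0.2]
gripper_width: 0.0848
finger_force: 0.0
clock: 14.33
tcp_pos: [0.4452, -0.0408, 0.0496]
tcp_rot: [[-0.001, 1.0, 0.002], [1.0, 0.001, -0.001], [-0.001, 0.002, -1.0]]
ft_force: [-4.1, 0.0, 6.0]
gripper_width: 0.0656
finger_force: 55.9
tcp_pos: [0.6065, 0.0344, 0.1284]
ft_force: [-0.0, -0.7, -3.3]
gripper_width: 0.0654
finger_force: 59.2
t 15.17 tcp [0.6065 0.0344 0.1284] toolx [-0.002  1.    -0.   ] z [ 0.003 -0.    -1.   ] w 0.0654 ff 59.22474816441536 q [-0.03  0.22  1.58 -0.    1.34 -0.03]
tool delta [-0.0003 -0.0022  0.0769]
```

The manual's scale: shifts go in shares of 0.75 m and turns go in shares of 90 degrees. Converting my numbers, 0.025 m / 0.75 = 0.0333, 0.012 m / 0.75 = 0.016.

```bash
python3 inch.py '0 -0.0027 0.0333 0 0.05 | 0 0 0.0333 0 0.05 | 0 0 0.016 0 0.05 | 0 0 0.0053 0 0.05 | 0 0 0.0027 0 0.05 | 0 0 0 0 0.05'|sed -n '2p;4,6p';python3 inch.py '0 0 0.0027 0 0.05 | 0 0 0.0013 0 0.05 | 0 0 0 0 0.05'|sed -n '2p;4,6p'
```

```text
tcp_pos: [0.6021, 0.0338, 0.0602]
ft_force: [-0.2, -1.2, -3.3]
gripper_width: 0.0655
finger_force: 59.2
tcp_pos: [0.6029, 0.0339, 0.0577]
ft_force: [0.5, -0.5, -1.9]
gripper_width: 0.0657
finger_force: 59.4
```

```bash
python3 inch.py '0 0 0.0027 0 0.05 | 0 0 0 0 0.05'|sed -n '2p;4,6p'; python3 inch.py '0 0 0 0 0.085 | 0 0 0 0 0.085 | 0 0 0 0 0.085 | 0 0 -0.04 0 0.085 | 0 0 -0.0533 0 0.085 | 0 0 -0.0533 0 0.085 | 0 0 -0.0267 0 0.085 | 0.0267 -0.04 0 0 0.085 | 0.0333 -0.044 0 0 0.085 | 0.0333 -0.044 0 0 0.085'|sed -n '2p;4,6p'; python3 inch.py '0.0333 -0.044 0 0 0.085 | 0.0333 -0.044 0 0 0.085 | 0.0333 -0.044 0 0 0.085 | 0 -0.0333 0 0 0.085 | 0 0 0 -0.0764 0.085 | 0 0 0 -0.0764 0.085 | 0 0 0 -0.0764 0.085 | 0 0 0 -0.0764 0.085 | 0 0 0 -0.0662 0.085 | 0 0 0 0 0.085'|sed -n '2p;4,6p';  python3 st.py .380 .182 .008;python3 - <<'E'
from h import *
s=eyes.read_camera('scene');t=eyes.read_camera('top');cv2.imwrite('pics/scene7.png',s[:,:,::-1]);cv2.imwrite('pics/top7.png',t[:,:,::-1])
for i in(s,t):print([(*c,a,th) for c,a,th in yellow(i) if c[1]>170])
from fit import circ
E
```

```text
tcp_pos: [0.603, 0.0339, 0.0576]
ft_force: [-8.9, 0.1, 14.8]
gripper_width: 0.0656
finger_force: 61.2
tcp_pos: [0.5053, 0.1041, 0.1849]
ft_force: [-0.8, 1.9, -1.1]
gripper_width: 0.0846
finger_force: 0.0
tcp_pos: [0.3818, 0.1788, 0.1845]
ft_force: [0.3, -0.2, -0.0]
gripper_width: 0.085
finger_force: 0.0
t 17.75 tcp [0.3818 0.1788 0.1845] toolx [-0.556  0.831 -0.   ] z [ 0.001  0.    -1.   ] w 0.085 ff 0.0 q [ 0.32 -0.35  2.02  0.    1.47 -0.27]
tool delta [0.0037 0.0002 0.1765]
[(np.float64(173.3), np.float64(214.8), np.int32(445), np.float64(-1.544)), (np.float64(192.4), np.float64(243.3), np.int32(542), np.float64(0.359))]
[(np.float64(3.8), np.float64(240.8), np.int32(200), np.float64(1.433))]
set_in scene 1.564 0.0375
set_in top 1.586 0.0369
set_out scene 1.665 0.0523
set_out top 1.633 0.0519
ptip scene 1.952 0.0354
ptip top 1.992 0.033
```

Converted, 0.035 m / 0.75 = 0.0467, 0.03 m / 0.75 = 0.04.

```bash
python3 inch.py '0.0053 0 0.04 0 0.085 | 0 0 0.0467 0 0.085 | 0 0 0.0467 0 0.085 | 0 0 0.0467 0 0.085 | 0 0 0.0333 0 0.085 | 0 0 0.0133 0 0.085 | 0 0 0.0053 0 0.085 | 0 0 0 0 0.085'|sed -n '2p;4,6p'; python3 inch.py '0 0 0 0 0.03 | 0 0 0 0 0.03 | 0 0 0 0 0.03 | 0 0 0 0 0.03 | 0 0 0 0 0.03 | 0 0 0 0 0.03' 40|sed -n '2p;4,6p';python3 inch.py '0 0 -0.0267 0 0.03 | 0 0 -0.0533 0 0.03 | 0 0 -0.0533 0 0.03 | 0 0 -0.0533 0 0.03 | 0 0 -0.0533 0 0.03 | 0 0 -0.04 0 0.03 | 0 0 0 0 0.03' |sed -n '2p;4,6p'
```

```text
tcp_pos: [0.3794, 0.182, 0.0103]
ft_force: [-0.2, -0.5, 0.5]
gripper_width: 0.085
finger_force: 0.0
tcp_pos: [0.3811, 0.1825, 0.0124]
ft_force: [-3.0, -1.9, 9.0]
gripper_width: 0.0505
finger_force: 39.9
tcp_pos: [0.3831, 0.1833, 0.2292]
ft_force: [1.0, 0.6, 0.6]
gripper_width: 0.0503
finger_force: 42.4
```

Lemon held. Turn back square and carry it to the dish.

Converted, -0.034 m / 0.75 = -0.0453, -0.032 m / 0.75 = -0.0427, 0.12 rad / 1.5708 = 0.0764.

```bash
python3 inch.py '0 0 0 0.0764 0.03 | 0 0 0 0.0764 0.03 | 0 0 0 0.0764 0.03 | 0 0 0 0.0764 0.03 | 0 0 0 0.0662 0.03 | -0.0267 0.016 -0.0067 0 0.03 | -0.0427 0.0293 -0.0067 0 0.03 | -0.0453 0.0307 0 0 0.03 | -0.0453 0.0307 0 0 0.03 | -0.0453 0.0307 0 0 0.03'|sed -n '2p;4,6p';python3 inch.py '-0.0453 0.0307 0 0 0.03 | -0.0453 0.0307 0 0 0.03 | -0.0453 0.0307 0 0 0.03 | -0.0453 0.0307 0 0 0.03 | -0.04 0.0267 0 0 0.03 | -0.0187 0.0133 0 0 0.03 | 0 0 0 0 0.03 | 0 0 0 0 0.03'|sed -n '2,6p';python3 st.py .620 -.164 .143
```

```text
tcp_pos: [0.4835, 0.0265, 0.2309]
ft_force: [1.2, 1.2, -0.4]
gripper_width: 0.0503
finger_force: 42.4
tcp_pos: [0.6047, -0.1526, 0.2298]
tcp_rot: [[0.001, 1.0, -0.001], [1.0, -0.001, 0.0], [0.0, -0.001, -1.0]]
ft_force: [-0.5, 0.9, -0.4]
gripper_width: 0.0503
finger_force: 42.4
t 21.1 tcp [ 0.6047 -0.1526  0.2298] toolx [0.001 1.    0.   ] z [-0.001  0.    -1.   ] w 0.0503 ff 42.36030021238548 q [-0.33  0.2   1.42  0.    1.53 -0.33]
tool delta [-0.0115  0.0153  0.0867]
```

Converted, 0.025 m / 0.75 = 0.0333, 0.018 m / 0.75 = 0.024.

```bash
python3 inch.py '-0.0147 0.02 0.0133 0 0.03 | 0 0 0.0333 0 0.03 | 0 0 0.0333 0 0.03 | 0 0 0.024 0 0.03 | 0 0 0.0107 0 0.03 | 0 0 0 0 0.03'|sed -n '2p;4,6p'; python3 inch.py '0 0 0 0 0.056 | 0 0 0 0 0.062 | 0 0 0 0 0.068 | 0 0 0 0 0.068 | 0 0 -0.0267 0 0.068 | 0 0 -0.0467 0 0.068 | 0 0 -0.0533 0 0.068 | 0.04 -0.0333 0 0 0.068 | 0.04 -0.0333 0 0 0.068 | 0.04 -0.0333 0 0 0.068'|sed -n '2p;4,6p'; python3 inch.py '0.0467 -0.0267 0 0 0.085 | 0.0467 -0.0267 0 0 0.085 | 0.0467 -0.0267 0 0 0.085 | 0.0467 -0.0267 0 0 0.085 | 0 0 0 0 0.085'|sed -n '2p;4,6p'; python3 - <<'E'
from h import *
s=eyes.read_camera('scene')[:,:,::-1];cv2.imwrite('pics/scene8.png',s)
t=eyes.read_camera('top')[:,:,::-1];cv2.imwrite('pics/top8.png',t)
a=cv2.resize(s[190:350,250:450],(500,400));b=cv2.resize(t[150:310,160:410],(500,320))
d=cv2.resize(s[245:325,300:380],(300,300),interpolation=cv2.INTER_CUBIC)
im=np.zeros((400,800,3),np.uint8);im[:,:500]=a;im[:300,500:]=d;cv2.imwrite('pics/m8.png',im)
for i in(s,t):print([(*c,a,th) for c,a,th in yellow(i[:,:,::-1].copy()) if c[1]>170])
E
python3 st.py .384 .276 .01
```

```text
tcp_pos: [0.6179, -0.161, 0.1418]
ft_force: [-0.7, -0.3, -1.3]
gripper_width: 0.0504
finger_force: 42.4
tcp_pos: [0.5449, -0.0725, 0.2414]
ft_force: [0.0, 0.6, -0.1]
gripper_width: 0.0684
finger_force: 0.0
tcp_pos: [0.4621, 0.0723, 0.2405]
ft_force: [-0.2, -0.6, 0.1]
gripper_width: 0.085
finger_force: 0.0
[(np.float64(169.3), np.float64(209.8), np.int32(794), np.float64(1.12)), (np.float64(377.6), np.float64(246.7), np.int32(786), np.float64(0.793))]
[(np.float64(376.5), np.float64(188.2), np.int32(413), np.float64(0.056)), (np.float64(3.8), np.float64(241.0), np.int32(202), np.float64(1.425)), (np.float64(183.2), np.float64(279.0), np.int32(366), np.float64(-0.373)), (np.float64(210.3), np.float64(285.1), np.int32(379), np.float64(0.738))]
t 22.95 tcp [0.4645 0.0685 0.2405] toolx [-0.004  1.    -0.   ] z [ 0.003 -0.    -1.   ] w 0.0847 ff 0.0 q [ 0.04 -0.24  1.83 -0.    1.55  0.03]
tool delta [ 0.2079 -0.0802  0.2303]
```

View pics/m8.png

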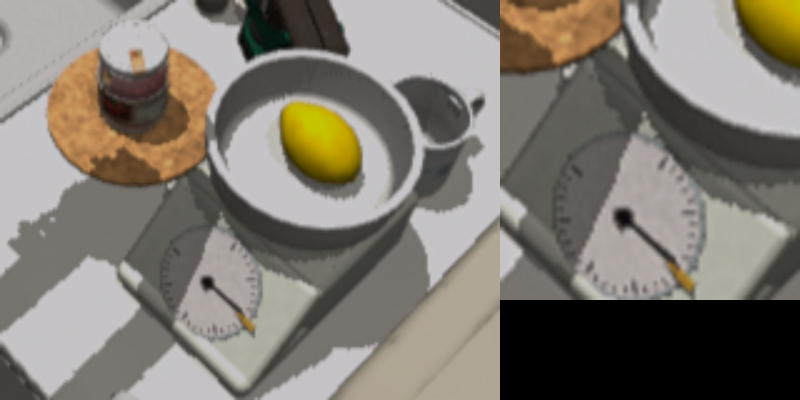

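The lemon lies in the dish, the jar is centred on the mat, and the pointer is almost at the set hand. That's too close to judge by eye, so I'll rectify the dial in all saved pictures and calibrate on the known angles (0 empty, 1.04 with the dish, about 1.98 with the jar).

```bash
cat > dial.py <<'E'
from h import *
def rect(n,img):
    h=np.array([.5019,-.161,.0575]);u=np.array([1,0,1])/2**.5;r=np.array([0,-1,0])
    g=np.linspace(-.065,.065,521);X,Y=np.meshgrid(g,-g)
    P=h+X[...,None]*r+Y[...,None]*u;q=proj(n,P.reshape(-1,3)).astype(np.float32).reshape(521,521,2)
    return cv2.remap(img,q[...,0],q[...,1],cv2.INTER_CUBIC)
def measure(n,f):
    im=rect(n,cv2.imread(f));hsv=cv2.cvtColor(im,cv2.COLOR_BGR2HSV)
    m=(hsv[...,0]>12)&(hsv[...,0]<28)&(hsv[...,1]>110)
    g=im.max(2).astype(float)
    yy,xx=np.mgrid[:521,:521]
    # hub: darkest blob near the middle
    w=np.clip(70-cv2.GaussianBlur(g,(0,0),6),0,None)*(np.hypot(xx-260,yy-260)<50)
    c=np.array([(w*xx).sum(),(w*yy).sum()])/w.sum()
    dx,dy=xx-c[0],yy-c[1];r=np.hypot(dx,dy)/4;a=np.arctan2(dx,-dy)
    # local contrast against a median background along the circle
    A=np.radians(np.arange(0,360,.5));prof=[]
    for rad in np.arange(14,29,.5):
        p=cv2.remap(g.astype(np.float32),(c[0]+4*rad*np.sin(A)).astype(np.float32)[None],(c[1]-4*rad*np.cos(A)).astype(np.float32)[None],1)[0]
        k=61;bg=np.median(np.lib.stride_tricks.sliding_window_view(np.r_[p[-30:],p,p[:30]],k),1);prof.append(np.clip(bg-p,0,None)/bg)
    s=np.mean(prof,0);i=np.argmax(cv2.GaussianBlur(s[None].astype(np.float32),(0,0),4)[0]);j=np.arange(i-14,i+15);w=s[j%720]
    pa=np.radians((w*j).sum()/w.sum()*.5)
    mm=m&(r>30)&(r<56);sa=a[mm]
    cv2.imwrite('pics/r_%s'%f.split('/')[1],im)
    return n,f,c.round(0),'pointer',pa.round(3),'peak',s.max().round(2),'set',sa.mean().round(3) if mm.any() else None,mm.sum(),r[mm].mean().round(1) if mm.any() else None
if __name__=="__main__":
    for k in(0,2,3,4,6,7,8):
        for n in('scene','top'):
            try:print(*measure(n,f'pics/{n}{k}.png'))
            except Exception as e:print(n,k,e)
E
python3 dial.py
```

```text
scene pics/scene0.png [257. 256.] pointer 1.932 peak 0.54 set 1.607 1327 43.9
top pics/top0.png [261. 258.] pointer 1.949 peak 0.18 set None 0 None
scene pics/scene2.png [259. 256.] pointer 1.934 peak 0.52 set 1.599 1194 43.2
top pics/top2.png [nan nan] pointer nan peak nan set None 0 None
scene pics/scene3.png [254. 254.] pointer -0.005 peak 0.48 set 1.618 1299 44.9
top pics/top3.png [256. 254.] pointer 6.264 peak 0.25 set 1.636 27 44.2
scene pics/scene4.png [255. 253.] pointer 0.004 peak 0.59 set 1.624 1297 44.6
top 4 OpenCV(4.12.0) /io/opencv/modules/imgproc/src/color.simd_helpers.hpp:92: error: (-15:Bad number of channels) in function 'cv::impl::{anonymous}::CvtHelper<VScn, VDcn, VDepth, sizePolicy>::CvtHelper(cv::InputArray, cv::OutputArray, int) [with VScn = cv::impl::{anonymous}::Set<3, 4>; VDcn = cv::impl::{anonymous}::Set<3>; VDepth = cv::impl::{anonymous}::Set<0, 5>; cv::impl::{anonymous}::SizePolicy sizePolicy = cv::impl::<unnamed>::NONE; cv::InputArray = const cv::_InputArray&; cv::OutputArray = const cv::_OutputArray&]'
> Invalid number of channels in input image:
>     
[... 219 characters left out ...]
255.] pointer 1.025 peak 0.49 set 1.614 1321 43.9
top pics/top7.png [260. 257.] pointer 1.007 peak 0.23 set None 0 None
scene pics/scene8.png [257. 255.] pointer 1.524 peak 0.62 set 1.608 1389 43.5
top pics/top8.png [259. 258.] pointer 1.503 peak 0.26 set 1.616 11 42.2dial.py:14: RuntimeWarning: invalid value encountered in divide
  c=np.array([(w*xx).sum(),(w*yy).sum()])/w.sum()
dial.py:20: RuntimeWarning: invalid value encountered in divide
  k=61;bg=np.median(np.lib.stride_tricks.sliding_window_view(np.r_[p[-30:],p,p[:30]],k),1);prof.append(np.clip(bg-p,0,None)/bg)
[ WARN:0@1.124] global loadsave.cpp:275 findDecoder imread_('pics/top4.png'): can't open/read file: check file path/integrity
```

Calibrated, the pointer is at about 1.53 and the set hand at about 1.615. It is short by about 0.085 rad, more than the 0.07 allowed, so a second lemon is needed (it would end about 0.41 past). I'll fetch the middle lemon.

Converted, 0.035 m / 0.75 = 0.0467, -0.014 m / 0.75 = -0.0187, 0.125 rad / 1.5708 = 0.0796.

```bash
python3 inch.py '0.0467 -0.0187 0 0.0796 0.085 | 0 0 0 0.0796 0.085 | 0 0 0 0.0796 0.085 | 0 0 0 0.0796 0.085 | 0 0 0 0.0796 0.085 | 0 0 0 0.0796 0.085 | 0 0 0 0.0013 0.085 | 0 0 0 0 0.085' 40|sed -n '2,3p'; python3 st.py .384 .276 .01; python3 -c "
from h import *
print('lemon in dish',tri((377.6,246.7),(376.5,188.2)))"
```

```text
tcp_pos: [0.4527, 0.098, 0.2397]
tcp_rot: [[0.672, 0.741, 0.001], [0.741, -0.672, -0.0], [0.0, 0.001, -1.0]]
t 23.62 tcp [0.4527 0.098  0.2397] toolx [0.672 0.741 0.   ] z [ 0.001 -0.    -1.   ] w 0.0847 ff 0.0 q [ 0.1  -0.25  1.84 -0.    1.55  0.84]
tool delta [ 0.0857 -0.1706  0.2296]
lemon in dish (array([ 0.61985519, -0.1623841 ,  0.146661  ]), np.float64(4.6757497530874884e-05))
```

Converted, -0.036 m / 0.75 = -0.048, -0.035 m / 0.75 = -0.0467, 0.015 rad / 1.5708 = 0.0095.

```bash
python3 inch.py '0.0213 -0.0427 0.0133 0.0095 0.085 | 0.0227 -0.0467 0.0133 0 0.085 | 0.024 -0.048 0.0133 0 0.085 | 0.024 -0.048 0.0133 0 0.085 | 0.0213 -0.0427 0.0133 0 0.085 | 0 0 0 0 0.085 | 0 0 0 0 0.085'|sed -n '2,3p'; python3 st.py .384 .276 .01
```

```text
tcp_pos: [0.3841, 0.2787, 0.1886]
tcp_rot: [[0.679, 0.734, -0.001], [0.734, -0.679, -0.001], [-0.001, -0.0, -1.0]]
t 24.2 tcp [0.3841 0.2787 0.1886] toolx [ 0.679  0.734 -0.001] z [-0.001 -0.001 -1.   ] w 0.0849 ff 0.0 q [ 0.52 -0.19  1.88 -0.    1.45  1.27]
tool delta [-0.0019  0.0018  0.1786]
```

Converted, 0.035 m / 0.75 = 0.0467, 0.03 m / 0.75 = 0.04.

```bash
python3 inch.py '-0.0027 0.0027 0.04 0 0.085 | 0 0 0.0467 0 0.085 | 0 0 0.0467 0 0.085 | 0 0 0.0467 0 0.085 | 0 0 0.0373 0 0.085 | 0 0 0.0133 0 0.085 | 0 0 0.0053 0 0.085 | 0 0 0 0 0.085'|sed -n '2p;4,6p'; python3 inch.py '0 0 0 0 0.03 | 0 0 0 0 0.03 | 0 0 0 0 0.03 | 0 0 0 0 0.03 | 0 0 0 0 0.03 | 0 0 0 0 0.03' 40|sed -n '2p;4,6p';python3 inch.py '0 0 -0.0267 0 0.03 | 0 0 -0.0533 0 0.03 | 0 0 -0.0533 0 0.03 | 0 0 -0.0533 0 0.03 | 0 0 -0.0533 0 0.03 | 0 0 -0.0533 0 0.03 | 0 0 -0.0267 0 0.03 | 0 0 0 0 0.03' |sed -n '2p;4,6p'
```

```text
tcp_pos: [0.3858, 0.2742, 0.0126]
ft_force: [-0.4, -0.1, -0.0]
gripper_width: 0.0846
finger_force: 0.0
tcp_pos: [0.3871, 0.2757, 0.0148]
ft_force: [-1.1, -2.4, 8.1]
gripper_width: 0.0509
finger_force: 40.6
tcp_pos: [0.3878, 0.2765, 0.2602]
ft_force: [1.2, -0.4, -1.4]
gripper_width: 0.0508
finger_force: 42.7
```

Converted, -0.036 m / 0.75 = -0.048, -0.032 m / 0.75 = -0.0427, -0.125 rad / 1.5708 = -0.0796.

```bash
python3 inch.py '0 0 0 -0.0796 0.03 | 0 0 0 -0.0796 0.03 | 0 0 0 -0.0796 0.03 | 0 0 0 -0.0796 0.03 | 0 0 0 -0.0796 0.03 | 0 0 0 -0.0777 0.03 | -0.0267 0.0107 0 0 0.03 | -0.0427 0.0187 0 0 0.03 | -0.048 0.02 0 0 0.03 | -0.048 0.02 0 0 0.03'|sed -n '2p;4,6p';python3 inch.py '-0.048 0.02 0 0 0.03 | -0.048 0.02 0 0 0.03 | -0.048 0.02 0 0 0.03 | -0.048 0.02 0 0 0.03 | -0.048 0.02 0 0 0.03 | -0.048 0.02 0 0 0.03 | -0.048 0.02 0 0 0.03 | -0.04 0.016 0 0 0.03 | -0.02 0.0107 0 0 0.03 | 0 0 0 0 0.03'|sed -n '2,6p';python3 st.py .573 -.163 .178
```

```text
tcp_pos: [0.4361, 0.1495, 0.252]
ft_force: [1.5, 0.6, -1.2]
gripper_width: 0.0504
finger_force: 42.7
tcp_pos: [0.5594, -0.1508, 0.2513]
tcp_rot: [[0.01, 1.0, -0.001], [1.0, -0.01, -0.001], [-0.001, -0.001, -1.0]]
ft_force: [0.0, -0.2, -1.4]
gripper_width: 0.0506
finger_force: 42.7
t 27.7 tcp [ 0.5594 -0.1508  0.2513] toolx [ 0.01   1.    -0.001] z [-0.001 -0.001 -1.   ] w 0.0506 ff 42.661872912431136 q [-0.35  0.07  1.52 -0.    1.56 -0.34]
tool delta [-0.012   0.0138  0.0733]
```

Converted, 0.025 m / 0.75 = 0.0333, 0.014 m / 0.75 = 0.0187.

```bash
python3 inch.py '-0.016 0.0187 0.0133 0 0.03 | 0 0 0.0333 0 0.03 | 0 0 0.0333 0 0.03 | 0 0 0.0133 0 0.03 | 0 0 0 0 0.03 | 0 0 0 0 0.03'|sed -n '2p;4,6p';python3 st.py .573 -.163 .178
```

```text
tcp_pos: [0.5725, -0.1587, 0.1823]
ft_force: [-0.2, 0.1, -0.5]
gripper_width: 0.0503
finger_force: 42.7
t 28.2 tcp [ 0.5725 -0.1587  0.1823] toolx [0.006 1.    0.001] z [-0.001  0.001 -1.   ] w 0.0503 ff 42.66018243622966 q [-0.36  0.14  1.56  0.    1.44 -0.35]
tool delta [-0.0043  0.0005  0.0043]
```

Converted, -0.035 m / 0.75 = -0.0467, 0.03 m / 0.75 = 0.04.

```bash
python3 inch.py '-0.0053 0 0.004 0 0.03 | 0 0 0 0 0.056 | 0 0 0 0 0.062 | 0 0 0 0 0.068 | 0 0 0 0 0.068 | 0 0 -0.0267 0 0.068 | 0 0 -0.0467 0 0.068 | 0.04 -0.0267 -0.0267 0 0.068 | 0.04 -0.0267 0 0 0.068 | 0.04 -0.0267 0 0 0.068'|sed -n '2p;4,6p'; python3 inch.py '0.0467 -0.0267 0 0 0.068 | 0.0467 -0.0267 0 0 0.068 | 0.0467 -0.0133 0 0 0.068 | 0.0467 0 0 0 0.068 | 0.04 0 0 0 0.068 | 0 0 0 0 0.068 | 0 0 0 0 0.068 | 0 0 0 0 0.068'|sed -n '2p;4,6p'; python3 - <<'E'
from h import *
from dial import measure
for n in('scene','top'):
    cv2.imwrite(f'pics/{n}9.png',eyes.read_camera(n)[:,:,::-1]);print(*measure(n,f'pics/{n}9.png'))
s=cv2.imread('pics/scene9.png');cv2.imwrite('pics/m9.png',cv2.resize(s[150:360,130:450],(800,525)))
E
```

```text
tcp_pos: [0.5142, -0.0728, 0.2568]
ft_force: [1.0, 1.1, -0.6]
gripper_width: 0.068
finger_force: 0.0
tcp_pos: [0.4649, 0.0971, 0.2546]
ft_force: [-0.5, -0.8, -0.5]
gripper_width: 0.068
finger_force: 0.0
scene pics/scene9.png [257. 256.] pointer 2.027 peak 0.6 set 1.608 1319 44.0
top pics/top9.png [261. 258.] pointer 2.021 peak 0.21 set 1.615 23 41.5
```

View pics/m9.png

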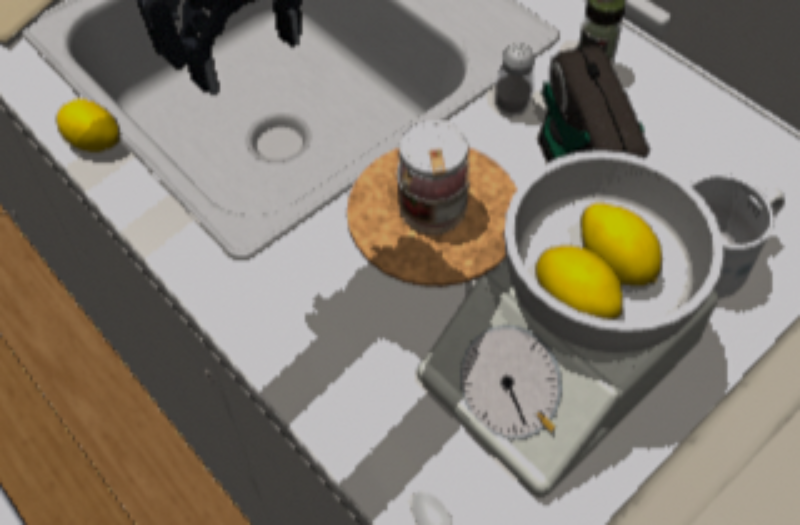

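Both lemons lie flat in the level dish, at crop (620,242) and (580,280). The jar is upright in the middle of the mat, the spare lemon is on the worktop at (87,125), and the pointer is 0.41 rad past the set hand, inside the limit.

```bash
python3 -c "
from bench import arm, eyes, job, readout
print(job.hand_in())"
```

```text
the job is handed in; nothing more can be done
None
```

The job is handed in, with no verdict returned: the dish is on the scale with two lemons and the jar is upright on its mat; one lemon measured about 0.085 rad short of the set hand (0.07 allowed), two about 0.41 past it (0.61 allowed).

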